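Sort turned and flat pieces for the next laser-marking batch

TASK

Make up the next marking batch: stand both round pieces (the bushing and the slug) upright in the round dish, lay the steel bar in the narrow tray, and lay one dark plate flat in the wide tray. Take that plate from the bottom of the magazine by drawing it straight out through the front slot, so that the plates above it stay in the magazine and just settle down. Leave every piece lying inside its tray, not propped on a rim.

Things in the scene. Friction and masses are not known exactly. Their poses are not given: they have to be found in the camera images.
- bushing_mid (a point): Bushing: upright plain-steel ring, 46 mm outside diameter, 24 mm bore, 30 mm tall. The point is its centre, half-way up; z is its axis.
- slug_mid (a point): Slug: upright solid plain-steel cylinder, 28 mm diameter, 34 mm tall. The point is its centre, half-way up; z is its axis.
- bar_mid (a point): Bar: plain-steel square bar stub lying on the bench, 80 mm long (along x), 22 mm wide (y), 22 mm high (z). The point is its centre.
- blank_low_mid (a point): Bottom plate of the magazine: dark grey metal, 70 mm long (x), 40 wide (y), 10 thick (z). The point is its centre (hidden under the stack at the start). It lies flat, underside 4 mm above the bench, in line with the magazine, its front (-x) end sticking 24 mm out of the slot and 64 mm from the magazine's origin. To clear the slot draw it 46 mm or more towards the magazine's -x.
- blank_top_mid (a point): Top plate of the magazine stack: the same kind of plate (70 x 40 x 10 mm), seen from above inside the magazine. One more such plate lies between it and the bottom plate. The point is its centre, 29 mm above the bench at the start, 19 mm once the bottom plate has gone.
- magazine: Fixed open-topped aluminium box, 79 mm long (x), 51 mm wide (y), 42 mm high; floor and side walls 4 mm, end walls 3 mm; bench lugs 4 mm high, to y = +-41 mm, at x = -10 to 35 mm. Its front (-x) wall, outer face at x = -39.5 mm, is open from z = 4 to 18 mm: the slot. Three plates are stacked in it, the upper two centred. Origin: centre of its underside; x points from slot to rear.
- dish: Round dish, blue plastic, fixed: 132 mm outside diameter, 124 mm inside, rim 12 mm above the bench, floor 4 mm thick. For the bushing and the slug, side by side. Origin: centre of its underside, on the bench; z up.
- narrow_tray: Narrow tray, blue plastic, fixed: 120 mm long (x) by 56 mm wide (y), inside 112 x 48 mm, rim 10 mm above the bench, floor 4 mm thick. For the bar, lengthwise. Origin: centre of its underside, on the bench.
- wide_tray: Wide tray, blue plastic, fixed: 120 mm long (x) by 100 mm wide (y), inside 112 x 92 mm, rim 8 mm above the bench, floor 4 mm thick. For the plate. Origin: centre of its underside, on the bench.

How it is judged:
By the outcome, as a careful person would: the job done as asked, in the order asked, and still so for the second after the job is handed in, with the robot touching nothing.
It also fails if it takes over 102 s, if anything falls off the work surface, if the arm or the gripper's body presses on something with over 40 N, if the wrist force passes 120 N, or if a joint passes its speed limit or range.

ROBOT

A 7-joint arm with a two-finger parallel gripper is mounted at the origin on the work surface. World frame = base frame: x ahead of the robot, y to its left, z up, the work surface at z = 0. Lengths are in mm, angles in degrees, forces in N, time in s.
With the tool pointing down it reaches from about 350 to 775 mm from the base axis. Payload 3.1 kg.
Tool frame: the origin (TCP) lies between the finger pads; the fingertips stand bot.finger_overhang ahead of it and the grasp point (between the pads) lies 6 mm ahead of it (bot.finger_overhang is the distance from the TCP to the fingertips, in mm); z points along the fingers, y is the direction in which the jaws open and shut (so a half turn about z gives the same grasp; the last joint's range is limited). The gripper opens to 85 mm and grips with 20 to 120 N. Pads are 22 mm wide; open, the fingers measure 114 mm over their backs; the gripper's body (76 mm by 85 mm) begins 54 mm behind the grasp point. The pads swing forward as they close: fully open they stand 13 mm farther back than shut.
Start: joints at [-67.535, 17.813, 0.802, 86.603, -0.252, 75.585, -1.558], TCP at [231.152, 499.084, 256.304] pointing down, gripper open.
Joint ranges: [-154.91, 154.91], [-16.99, 109.72], [-72.82, 74.43], [7.12, 147.25], [-82.49, 262.49], [11.32, 116.49], [-174.64, 174.64]. Speed limits (degrees/s): [159.86, 159.86, 180, 180, 180, 180, 180].

INTERFACE

Orientations are given as a 3x3 rotation matrix whose columns are the frame's x, y, z axes.
In Python, from bench import bot gives the robot as it stands.
- The arm moves only by the tool send_rows, never from a script. Its argument "commands" is one flat list of numbers, 7 for each row, row after row: the shift along the tool's x, y, z in mm, then the turn, a rotation vector about the tool's x, y, z in rad, then the closure, from 0 (fully open) to 1 (shut). A call has 1 to 10 rows; each row is the pose to reach, as a shift and turn from the pose commanded when the call began, along the tool's axes at that moment; what a row does not reach only later rows make up. A row lasts 1/10 s, in which the tool goes at most 50 mm and 8.59 degrees, less where a joint would pass 70% of its speed; a pose out of reach is approached as far as the arm can. A call with a gripper value outside its range is refused whole. The fingers move at their own pace and stop on an object; "grip_force" is the grip in N (left out, the last holds). Time passes only in rows, so rows that repeat a pose let the fingers close. It gives the time, the measured TCP pose, the force and the opening at its end, in the units of the state.
- bot.get_state(): the state, without advancing time (a new reading comes with each control period).
- bot.grab_frame(name): name is "scene" or "top" or "wrist"; returns the picture (480x640x3 uint8, blue, green, red); there is no depth.
- bot.get_calibration(name): a dict with "K" (3x3 intrinsics, pixels), "world_from_camera" (4x4, takes a point from camera to world coordinates). Camera axes: x right, y down, z forward; pixel columns grow to the right and rows downward; lengths in mm; the calibration is good to about 2 mm. A picture is of the moment at which its call begins: read the wrist's pose just before it. get_calibration takes no time and is no camera call; for the wrist camera it gives the pose at the moment of the call.
- bot.hand_in(): hands the job in, once; it reports no verdict.
The state is a dict: "clock": time; "qpos": joint angles; "joint_vel": joint speeds; "joint_efforts": joint torques, N m; "eef_pos": TCP position; "tcp_rot": TCP orientation; "force": force on the tool from outside, world axes, zero at the start; "ft_torque": the same for the moment, N m; "opening": opening from 0.0 (shut) to 1.0 (fully open).
Only numpy, scipy, OpenCV 4.12 (cv2) and the standard library are available. Lean on these libraries where they do the work, as an engineer would, in place of code of your own. Each camera call takes 0.05 s, during which the arm holds its last target.

## Working session

There is one attempt and no reset: what is moved stays moved. The work goes in short steps, Python scripts to look and compute and a tool call to move; the robot and the scene stay as the last step left them, time stands still between calls to the robot, and variables do not carry over. Pictures are saved under pics/ and viewed, and the job is handed in when it is done.

Besides the shell and the picture viewer there is one more tool, called by a JSON object that holds its "api" and its "payload", one argument or row to a line. send_rows: Moves the arm, as the interface text tells. Its arguments: {"type":"object","properties":{"commands":{"type":"array"},"grip_force":{"type":"number"}},"required":["commands"]}

```bash
ls; mkdir -p pics
python3 - <<'E'
from bench import bot
import cv2
s=bot.get_state();print(s, bot.finger_overhang)
for n in("scene","top","wrist"):
    c=bot.get_calibration(n);print(n,c)
    cv2.imwrite(f"pics/{n}0.png",bot.grab_frame(n))
E
```

```text
pics
{'clock': 0.0, 'qpos': array([-67.53426526,  17.85939185,   0.80178578,  86.6914614 ,
        -0.25161336,  75.58392682,  -1.55909713]), 'joint_vel': array([ 0.08033488, -0.05815532,  0.03893212, -0.01660308, -0.04465064,
        0.07899475,  0.12232468]), 'joint_efforts': array([ 1.71731963e-04, -3.79928470e+01,  1.46180559e-01, -2.30588222e+01,
        1.22798802e-02,  1.38013257e-02, -1.12275441e-05]), 'eef_pos': array([230.8885    , 498.45733105, 255.23451655]), 'tcp_rot': array([[-9.07402361e-01,  4.20262038e-01, -8.80385627e-04],
       [ 4.20262947e-01,  9.07399824e-01, -2.14835079e-03],
       [-1.04008517e-04, -2.31941203e-03, -9.99997305e-01]]), 'force': array([-0.16343332,  0.57317158, -0.56422073]), 'ft_torque': array([ 0.00342915,  0.04207635, -0.01230268]), 'opening': 1.0029127698425215} 25.0
scene {'K': array([[597.74425098,   0.        , 320.93840696],
       [  0.        , 597.74425098, 245.3297573 ],
       [  0.        ,   0.        ,   1.        ]]), 'world_from_camera': array([[ 7.29229839e-01,  5.56475372e-01, -3.98194678e-01,
         9.05974598e+02],
    
[... 610 characters left out ...]
      [ 4.24945098e-02, -1.76382168e-01, -9.83404061e-01,
         9.14591615e+02],
       [ 0.00000000e+00,  0.00000000e+00,  0.00000000e+00,
         1.00000000e+00]])}
wrist {'K': array([[417.97467899,   0.        , 328.04854714],
       [  0.        , 417.97467899, 229.30488877],
       [  0.        ,   0.        ,   1.        ]]), 'world_from_camera': array([[ 4.20274160e-01,  8.74070045e-01,  2.43662033e-01,
         1.69250445e+02],
       [ 9.07391384e-01, -4.03876401e-01, -1.16295868e-01,
         5.28216548e+02],
       [-3.24138996e-03,  2.69972978e-01, -9.62862443e-01,
         3.73903691e+02],
       [ 0.00000000e+00,  0.00000000e+00,  0.00000000e+00,
         1.00000000e+00]])}
```

View pics/top0.png

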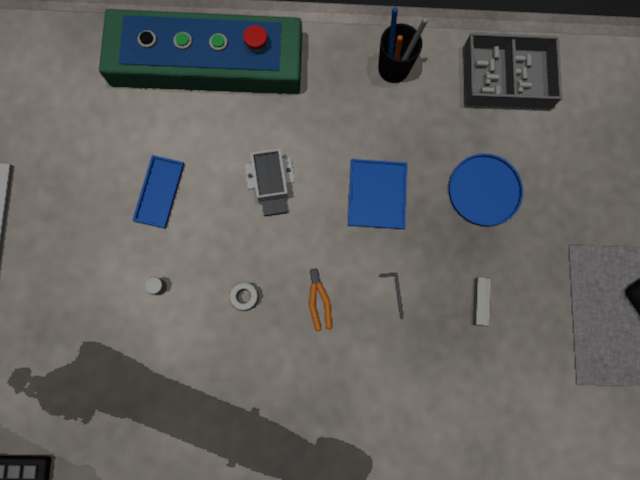

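View pics/scene0.png

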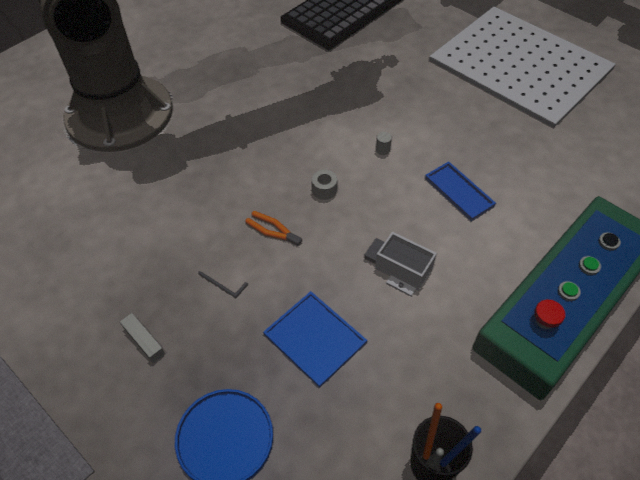

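View pics/wrist0.png

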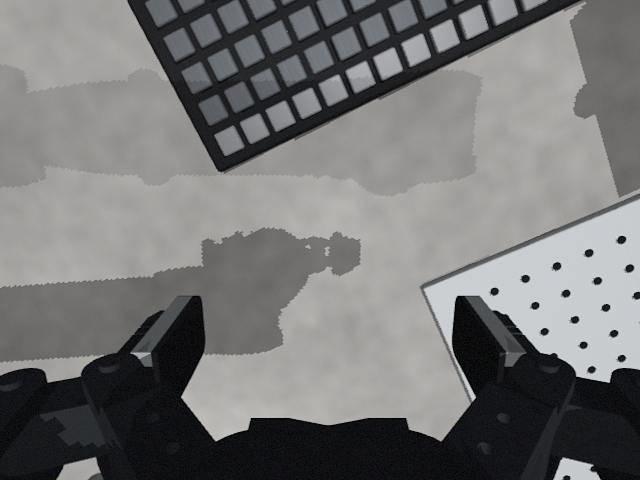

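```bash
python3 - <<'E'
import cv2,numpy as np
t=cv2.imread("pics/top0.png");s=cv2.imread("pics/scene0.png")
def crop(im,x,y,w,h,k,n):
    c=cv2.resize(im[y:y+h,x:x+w],None,fx=k,fy=k,interpolation=cv2.INTER_CUBIC)
    c=cv2.convertScaleAbs(c,alpha=1.5,beta=0)
    cv2.imwrite(n,c)
crop(t,120,140,200,80,4,"pics/a.png")
crop(t,130,265,140,60,5,"pics/b.png")
crop(t,340,140,200,100,4,"pics/c.png")
crop(t,440,265,80,70,8,"pics/d.png")
crop(s,300,120,200,180,4,"pics/e.png")
E
python3 - <<'E'
import cv2,numpy as np
A=[cv2.imread(f"pics/{k}.png") for k in "abcde"]
print([a.shape for a in A])
E
```

```text
[(320, 800, 3), (300, 700, 3), (400, 800, 3), (560, 640, 3), (720, 800, 3)]
```

View pics/a.png

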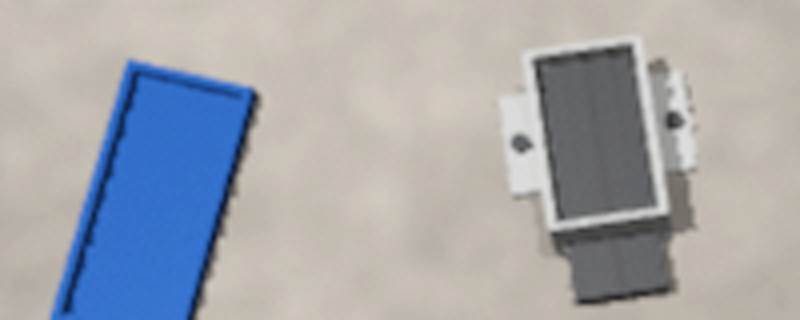

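View pics/b.png

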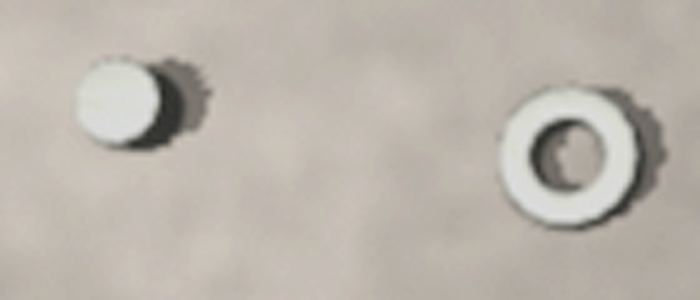

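View pics/c.png

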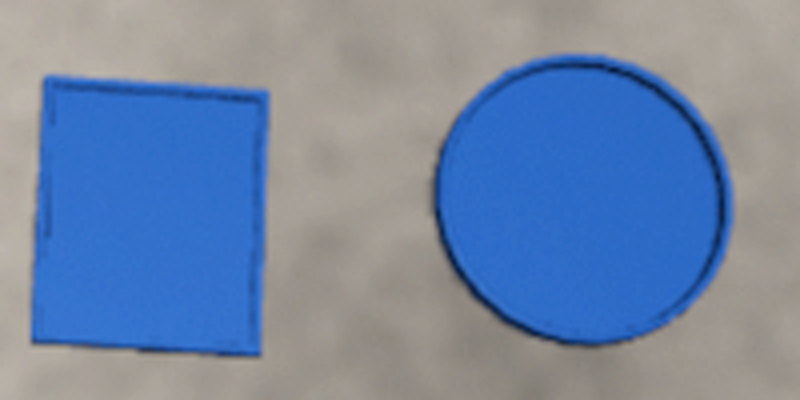

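View pics/d.png

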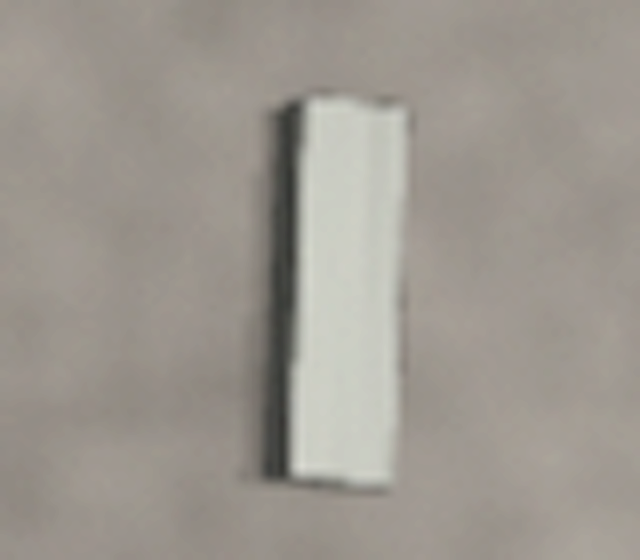

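```bash
cat > h.py <<'E'
import cv2,numpy as np
from bench import bot
def pix2w(cal,uv,z):
    K=cal["K"];T=cal["world_from_camera"]
    d=T[:3,:3]@np.linalg.inv(K)@np.array([uv[0],uv[1],1.0]);o=T[:3,3]
    return o+d*(z-o[2])/d[2]
def w2pix(cal,p):
    T=np.linalg.inv(cal["world_from_camera"]);q=cal["K"]@(T[:3,:3]@np.asarray(p,float)+T[:3,3]);return q[:2]/q[2]
def crop(im,x,y,w,h,k,n,a=1.5):
    c=cv2.resize(im[y:y+h,x:x+w],None,fx=k,fy=k,interpolation=cv2.INTER_CUBIC)
    cv2.imwrite(n,cv2.convertScaleAbs(c,alpha=a,beta=0))
E
python3 - <<'E'
# blue regions -> minAreaRect in world
from h import *
for n in("top","scene"):
    im=cv2.imread(f"pics/{n}0.png");c=bot.get_calibration(n)
    b,g,r=[im[...,i].astype(int) for i in range(3)]
    m=((b>70)&(b>g*1.4)&(b>r*2)).astype(np.uint8)
    cs,_=cv2.findContours(m,cv2.RETR_EXTERNAL,cv2.CHAIN_APPROX_NONE)
    for k in cs:
        if cv2.contourArea(k)<800: continue
        for z in (10,):
            w=np.array([pix2w(c,p[0],z)[:2] for p in k],np.float32)
            print(n,np.mean(k[:,0],0).round(),cv2.minAreaRect(w),cv2.minEnclosingCircle(w))
E
```

```text
top [377. 194.] ((617.8017578125, -91.86814880371094), (98.60737609863281, 119.68846893310547), 88.19409942626953) ((617.9190063476562, -92.51949310302734), 76.01910400390625)
top [158. 191.] ((608.6387939453125, 285.2369079589844), (55.77385330200195, 119.11376190185547), 78.69161224365234) ((608.7256469726562, 285.0096740722656), 64.56319427490234)
top [486. 189.] ((632.863037109375, -283.60894775390625), (128.5745391845703, 130.36898803710938), 45.282501220703125) ((632.900390625, -283.4263916015625), 65.84697723388672)
top [200.  43.] ((888.34423828125, 231.40185546875), (94.36089324951172, 284.2509460449219), 0.09088065475225449) ((887.8653564453125, 231.3084716796875), 148.65199279785156)
scene [223. 437.] ((629.7123413085938, -279.4295654296875), (130.88516235351562, 121.30667877197266), 43.037540435791016) ((632.983642578125, -282.69903564453125), 65.9118881225586)
scene [316. 338.] ((620.9080200195312, -92.69822692871094), (100.10572052001953, 120.22798919677734), 88.10026550292969) ((621.064697265625, -92.83873748779297), 76.40272521972656)
scene [575. 284.] ((856.2520751953125, 261.4757995605469), (95.6401596069336, 288.112548828125), 0.04739080369472504) ((857.6618041992188, 261.3058776855469), 150.82420349121094)
scene [460. 189.] ((610.4515991210938, 287.045166015625), (56.56105041503906, 119.96261596679688), 78.56385040283203) ((610.3977661132812, 286.4862365722656), 64.64034271240234)
```

View pics/e.png

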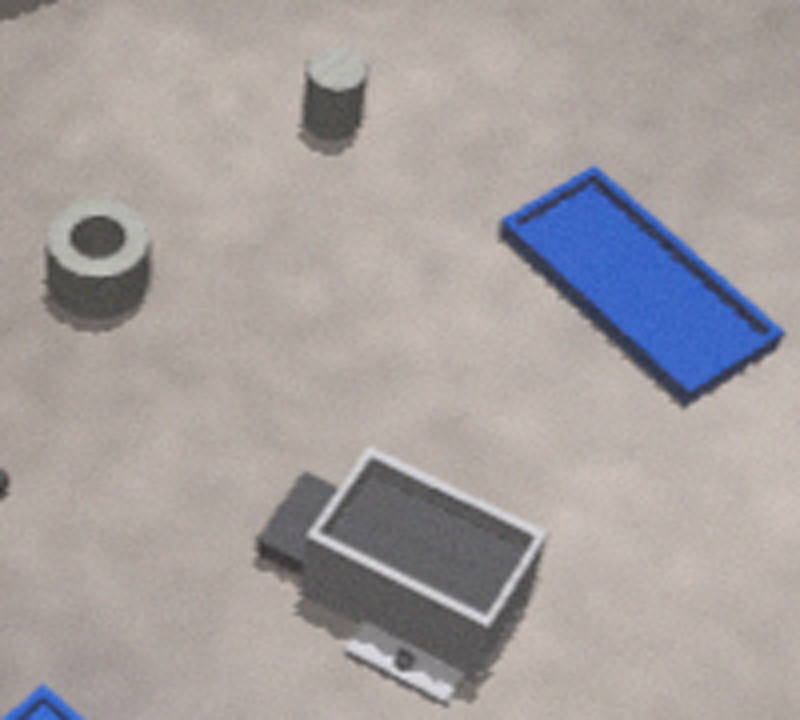

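Run:
```python
from h import *
s=cv2.imread("pics/scene0.png")
crop(s,100,300,80,70,8,"pics/f.png")
c=bot.get_calibration("top")
def W(p,k,o,z): return pix2w(c,((p[0]+.5)/k-.5+o[0],(p[1]+.5)/k-.5+o[1]),z)[:2]
def rect(name,P,k,o,z):
    w=np.array([W(p,k,o,z) for p in P]); TL,TR,BR,BL=w
    d=(TL+TR-BL-BR)/2; print(name,w.mean(0).round(1),"ang",np.degrees(np.arctan2(d[1],d[0])).round(2),"L",np.linalg.norm(d).round(1),"W",np.linalg.norm((TR+BR-TL-BL)/2).round(1))
rect("bar",[(308,97),(408,104),(392,488),(290,480)],8,(440,265),22)
rect("mag",[(523,50),(637,37),(668,215),(547,232)],4,(120,140),42)
print("slug",W((118,101),5,(130,265),34),"bush",W((569,155),5,(130,265),30))
a=W((577,302),4,(120,140),14);b=W((676,290),4,(120,140),14);print("plate front",a,b,(a+b)/2,np.linalg.norm(a-b))
```

```text
bar [ 434.7 -270. ] ang -4.06 L 80.3 W 21.4
mag [637.7  96.1] ang 10.88 L 79.4 W 49.4
slug [445.21449249 273.04634856] bush [432.06809832 127.8501799 ]
plate front [571.27823231 102.3951818 ] [577.95985719  60.52362478] [574.61904475  81.45940329] 42.40131364104195
```

View pics/f.png

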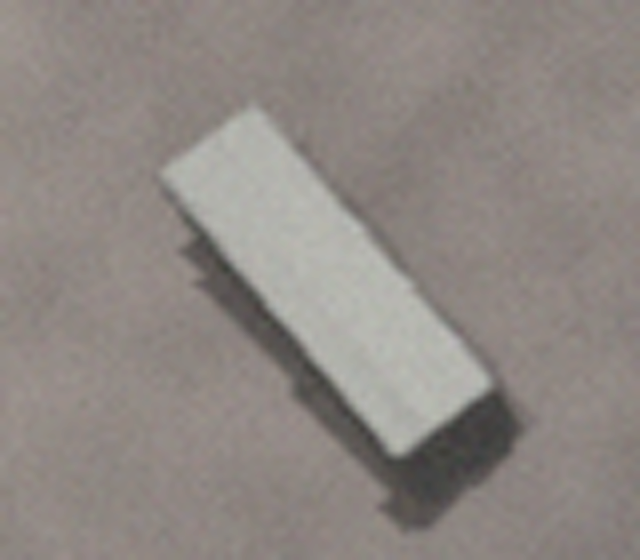

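Run:
```python
from h import *
c=bot.get_calibration("scene")
def W(p,k,o,z): return pix2w(c,((p[0]+.5)/k-.5+o[0],(p[1]+.5)/k-.5+o[1]),z)[:2]
def rect(name,P,k,o,z):
    w=np.array([W(p,k,o,z) for p in P]); TL,TR,BR,BL=w
    d=(TL+TR-BL-BR)/2; print(name,w.mean(0).round(1),"ang",np.degrees(np.arctan2(d[1],d[0])).round(2),"L",np.linalg.norm(d).round(1),"W",np.linalg.norm((TR+BR-TL-BL)/2).round(1))
# TL= far(+x,+y) ...
rect("bar",[(490,382),(398,457),(160,174),(254,106)],8,(100,300),22)
rect("mag",[(546,533),(488,622),(308,533),(370,450)],4,(300,120),42)
print("slug",W((336,70),4,(300,120),34),"bush",W((98,238),4,(300,120),30))
a=W((303,473),4,(300,120),14);b=W((258,543),4,(300,120),14);print("plate front",a,b,(a+b)/2,np.linalg.norm(a-b))
# reproject top model into both
ct=bot.get_calibration("top")
for z in(0,): pass
```

```text
bar [ 435.3 -269.1] ang -3.61 L 78.1 W 20.5
mag [638.9  97.3] ang 11.33 L 77.6 W 48.3
slug [446.55535072 274.14423861] bush [433.50222188 129.3831357 ]
plate front [572.99567967 103.25022698] [582.13022628  64.39649539] [577.56295297  83.82336118] 39.91306051944348
```

```bash
cat >> h.py <<'E'
from scipy.spatial.transform import Rotation as Ro
def rows(*T):
    s=bot.get_state();R=s["tcp_rot"];p=s["eef_pos"]
    y=R[:,1];print("t",s["clock"].round(2) if hasattr(s["clock"],'round') else s["clock"],"p",p.round(1),"psi",np.degrees(np.arctan2(y[1],y[0])).round(2),"F",s["force"].round(1),"open",round(s["opening"],3),"vmax",abs(s["joint_vel"]).max().round(1))
    for x,yy,z,psi in T:
        a=np.radians(psi);Y=np.array([np.cos(a),np.sin(a),0]);Z=np.array([0,0,-1.]);X=np.cross(Y,Z)
        D=np.column_stack([X,Y,Z]);rv=Ro.from_matrix(R.T@D).as_rotvec()
        print((x,yy,z,psi),"->",(R.T@(np.array([x,yy,z])-p)).round(1).tolist(),rv.round(3).tolist())
E
python3 -c "
from h import *
rows((432.8,128.6,150,90),(432.8,128.6,31,90))"
```

```text
t 0.15 p [230.9 498.6 255.5] psi 65.15 F [ 0.5 -0.  -0.4] open 0.999 vmax 0.3
(432.8, 128.6, 150, 90) -> [-338.7, -250.7, 105.9] [-0.002, -0.0, -0.434]
(432.8, 128.6, 31, 90) -> [-338.7, -250.5, 224.9] [-0.002, -0.0, -0.434]
```

{"api": "send_rows", "payload": {
  "commands": [-339,-251,106,0,0,-0.434,0,-339,-251,106,0,0,-0.434,0,-339,-251,106,0,0,-0.434,0,-339,-251,106,0,0,-0.434,0,-339,-251,106,0,0,-0.434,0,-339,-251,106,0,0,-0.434,0,-339,-251,106,0,0,-0.434,0,-339,-251,106,0,0,-0.434,0,-339,-251,106,0,0,-0.434,0,-339,-251,106,0,0,-0.434,0],
  "grip_force": 60
}}

```text
clock: 1.15
eef_pos: [434.8, 121.6, 149.1]
tcp_rot: [[-1.0, 0.012, -0.001], [0.012, 1.0, -0.005], [0.001, -0.005, -1.0]]
force: [0.4, -1.4, -0.1]
opening: 1.001
```

```bash
python3 -c "
from h import *
rows((432.8,128.6,150,90),(432.8,128.6,31,90))
c=bot.get_calibration('wrist');im=bot.grab_frame('wrist');cv2.imwrite('pics/w1.png',im)
print(w2pix(c,(432.8,128.6,30)),w2pix(c,(432.8,128.6,0)))"
```

```text
t 1.15 p [434.8 121.6 149.1] psi 89.34 F [ 0.4 -1.4 -0.1] open 1.001 vmax 5.6
(432.8, 128.6, 150, 90) -> [2.1, 7.0, -0.9] [-0.005, -0.001, -0.012]
(432.8, 128.6, 31, 90) -> [2.0, 7.5, 118.1] [-0.005, -0.001, -0.012]
[339.97806804 228.73633722] [338.97301269 216.57081795]
```

View pics/w1.png

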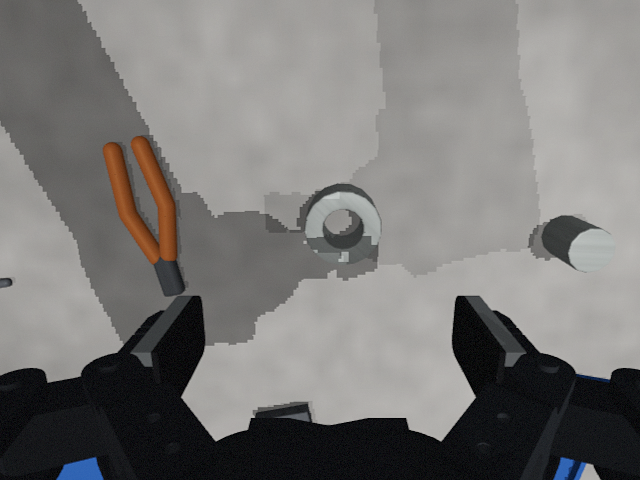

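{"api": "send_rows", "payload": {
  "commands": [0,0,0,0,0,0,0,0,0,0,0,0,0,0,0,0,0,0,0,0,0,0,0,0,0,0,0,0]
}}

```text
clock: 1.6
eef_pos: [433.0, 130.0, 150.5]
tcp_rot: [[-1.0, -0.003, 0.0], [-0.003, 1.0, 0.0], [-0.0, 0.0, -1.0]]
force: [-0.2, -0.4, 0.3]
opening: 0.999
```

```bash
python3 -c "
from h import *
rows((432.8,128.6,150,90),(432.8,128.6,60,90),(432.8,128.6,31,90))"
```

```text
t 1.6 p [433.  130.  150.5] psi 90.15 F [-0.2 -0.4  0.3] open 0.999 vmax 0.4
(432.8, 128.6, 150, 90) -> [0.2, -1.4, 0.5] [0.0, 0.0, 0.003]
(432.8, 128.6, 60, 90) -> [0.2, -1.5, 90.5] [0.0, 0.0, 0.003]
(432.8, 128.6, 31, 90) -> [0.2, -1.5, 119.5] [0.0, 0.0, 0.003]
```

{"api": "send_rows", "payload": {
  "commands": [0,-1,35,0,0,0,0,0,-1,70,0,0,0,0,0,-1,95,0,0,0,0,0,-1,110,0,0,0,0,0,-1,119,0,0,0,0,0,-1,119,0,0,0,0,0,-1,119,0,0,0,0.8,0,-1,119,0,0,0,0.8,0,-1,119,0,0,0,0.8,0,-1,119,0,0,0,0.8],
  "grip_force": 60
}}

```text
clock: 2.6
eef_pos: [434.4, 128.4, 32.8]
tcp_rot: [[-1.0, -0.001, 0.002], [-0.001, 1.0, 0.001], [-0.002, 0.001, -1.0]]
force: [-1.7, -0.2, 5.4]
opening: 0.517
```

```bash
python3 -c "
from h import *
rows((432.8,128.6,31,90))
c=bot.get_calibration('wrist');im=bot.grab_frame('wrist');cv2.imwrite('pics/w2.png',im)"
```

```text
t 2.6 p [434.4 128.4  32.8] psi 90.03 F [-1.7 -0.2  5.4] open 0.517 vmax 0.1
(432.8, 128.6, 31, 90) -> [1.6, 0.2, 1.8] [0.001, 0.002, 0.001]
```

View pics/w2.png

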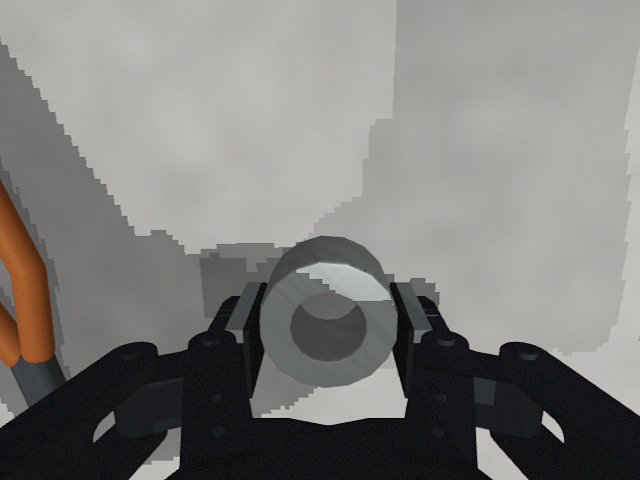

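{"api": "send_rows", "payload": {
  "commands": [0,0,-30,0,0,0,0.8,0,0,-65,0,0,0,0.8,0,0,-100,0,0,0,0.8,-15,-35,-100,0,0,0,0.8,-33,-77,-100,0,0,0,0.8,-51,-119,-100,0,0,0,0.8,-69,-161,-100,0,0,0,0.8,-87,-203,-100,0,0,0,0.8,-105,-245,-100,0,0,0,0.8,-123,-287,-100,0,0,0,0.8]
}}

```text
clock: 3.65
eef_pos: [556.4, -160.5, 131.1]
tcp_rot: [[-1.0, -0.001, -0.001], [-0.001, 1.0, 0.001], [0.001, 0.001, -1.0]]
force: [0.6, 0.2, -2.6]
opening: 0.515
```

{"api": "send_rows", "payload": {
  "commands": [-18,-42,0,0,0,0,0.8,-35,-82,0,0,0,0,0.8,-46,-107,0,0,0,0,0.8,-53,-124,0,0,0,0,0.8,-53,-124,0,0,0,0,0.8,-53,-124,0,0,0,0,0.8,-53,-124,0,0,0,0,0.8,-53,-124,0,0,0,0,0.8]
}}

```text
clock: 4.45
eef_pos: [609.6, -280.9, 131.3]
tcp_rot: [[-1.0, -0.003, -0.0], [-0.003, 1.0, 0.002], [0.0, 0.002, -1.0]]
force: [0.3, 0.6, -1.5]
opening: 0.511
```

```bash
python3 -c "
from h import *
rows((611,-283,37,90))
c=bot.get_calibration('wrist');im=bot.grab_frame('wrist');cv2.imwrite('pics/w3.png',im)
print(w2pix(c,(632.9,-283,4)),[w2pix(c,(632.9+66*np.cos(a),-283+66*np.sin(a),12)).round().tolist() for a in (0,1.571,3.1416,4.712)])"
```

```text
t 4.45 p [ 609.6 -280.9  131.3] psi 90.15 F [ 0.3  0.6 -1.5] open 0.511 vmax 0.4
(611, -283, 37, 90) -> [-1.5, -2.3, 94.3] [0.002, -0.0, 0.003]
[323.47417089 264.18266496] [[323.0, 364.0], [432.0, 269.0], [323.0, 159.0], [215.0, 269.0]]
```

View pics/w3.png

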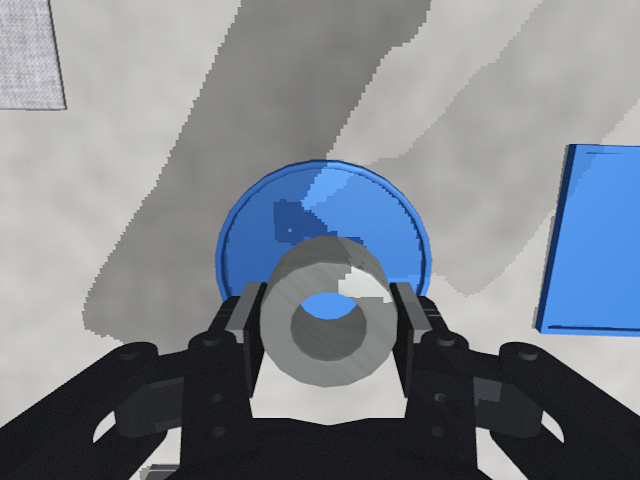

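{"api": "send_rows", "payload": {
  "commands": [-1,-2,35,0,0,0,0.8,-1,-2,65,0,0,0,0.8,-1,-2,82,0,0,0,0.8,-1,-2,91,0,0,0,0.8,-1,-2,93,0,0,0,0.8,-1,-2,94,0,0,0,0.8,-1,-2,94,0,0,0,0.8,-1,-2,94,0,0,0,0.34,-1,-2,94,0,0,0,0.34,-1,-2,94,0,0,0,0.34]
}}

```text
clock: 5.5
eef_pos: [611.2, -285.6, 38.5]
tcp_rot: [[-1.0, -0.0, 0.002], [-0.0, 1.0, -0.001], [-0.002, -0.001, -1.0]]
force: [0.5, 0.3, 0.8]
opening: 0.66
```

```bash
python3 -c "
from h import *
rows((445.9,273.6,130,90))
c=bot.get_calibration('wrist');im=bot.grab_frame('wrist');cv2.imwrite('pics/w4.png',im)"
```

```text
t 5.5 p [ 611.2 -285.6   38.5] psi 90.02 F [0.5 0.3 0.8] open 0.66 vmax 0.5
(445.9, 273.6, 130, 90) -> [164.9, 559.1, -92.4] [-0.001, 0.002, 0.0]
```

View pics/w4.png

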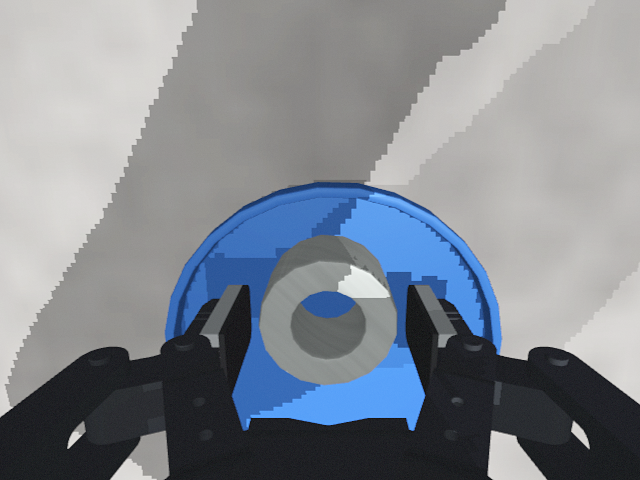

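{"api": "send_rows", "payload": {
  "commands": [0,0,-15,0,0,0,0.34,0,0,-50,0,0,0,0.34,0,0,-92,0,0,0,0.3,12,40,-92,0,0,0,0,25,85,-92,0,0,0,0,38,130,-92,0,0,0,0,51,175,-92,0,0,0,0,64,220,-92,0,0,0,0,77,265,-92,0,0,0,0,90,310,-92,0,0,0,0]
}}

```text
clock: 6.55
eef_pos: [520.2, 26.5, 130.9]
tcp_rot: [[-1.0, 0.0, 0.003], [0.0, 1.0, 0.001], [-0.003, 0.001, -1.0]]
force: [0.5, 1.5, 0.4]
opening: 1.001
```

{"api": "send_rows", "payload": {
  "commands": [13,45,0,0,0,0,0,26,90,0,0,0,0,0,39,135,0,0,0,0,0,52,180,0,0,0,0,0,64,220,0,0,0,0,0,75,249,0,0,0,0,0,75,249,0,0,0,0,0,75,249,0,0,0,0,0,75,249,0,0,0,0,0,75,249,0,0,0,0,0]
}}

```text
clock: 7.55
eef_pos: [446.3, 272.0, 129.7]
tcp_rot: [[-1.0, 0.003, 0.001], [0.003, 1.0, -0.001], [-0.001, -0.001, -1.0]]
force: [0.4, -0.5, -0.3]
opening: 0.999
```

```bash
python3 -c "
from h import *
rows((445.9,273.6,32,90))
c=bot.get_calibration('wrist');im=bot.grab_frame('wrist');cv2.imwrite('pics/w5.png',im)
print(w2pix(c,(445.9,273.6,34)))"
```

```text
t 7.55 p [446.3 272.  129.7] psi 89.82 F [ 0.4 -0.5 -0.3] open 0.999 vmax 0.4
(445.9, 273.6, 32, 90) -> [0.5, 1.7, 97.7] [-0.001, 0.001, -0.003]
[330.24861477 242.93449313]
```

View pics/w5.png

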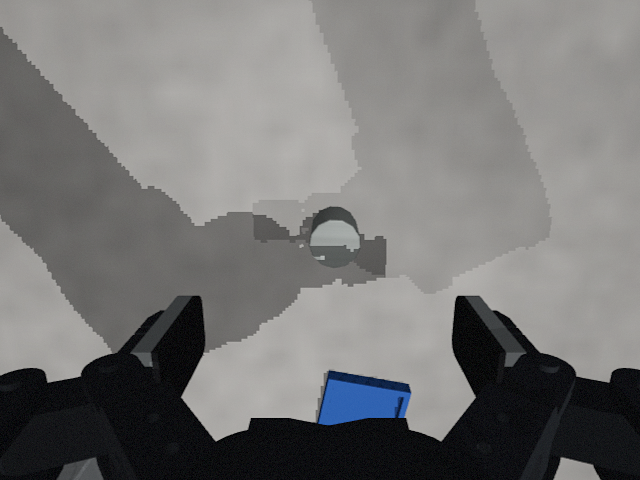

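Slug top at about (334,244), predicted (330,243): aligned. Descend and grip.

{"api": "send_rows", "payload": {
  "commands": [0,2,35,0,0,0,0.3,0,2,65,0,0,0,0.3,0,2,85,0,0,0,0.3,0,2,94,0,0,0,0.3,0,2,97,0,0,0,0.3,0,2,97,0,0,0,0.3,0,2,97,0,0,0,0.9,0,2,97,0,0,0,0.9,0,2,97,0,0,0,0.9,0,2,97,0,0,0,0.9],
  "grip_force": 60
}}

```text
clock: 8.6
eef_pos: [446.3, 276.4, 33.7]
tcp_rot: [[-1.0, -0.0, 0.002], [-0.0, 1.0, 0.002], [-0.002, 0.002, -1.0]]
force: [-0.4, 0.1, 5.8]
opening: 0.306
```

```bash
python3 -c "
from h import *
rows((660.9,-283,130,90))"
```

```text
t 8.6 p [446.3 276.4  33.7] psi 90.02 F [-0.4  0.1  5.8] open 0.306 vmax 0.1
(660.9, -283, 130, 90) -> [-214.7, -559.4, -96.7] [0.002, 0.002, 0.0]
```

{"api": "send_rows", "payload": {
  "commands": [0,0,-25,0,0,0,0.9,0,0,-60,0,0,0,0.9,0,0,-97,0,0,0,0.9,-12,-32,-97,0,0,0,0.9,-28,-74,-97,0,0,0,0.9,-44,-116,-97,0,0,0,0.9,-60,-158,-97,0,0,0,0.9,-77,-200,-97,0,0,0,0.9,-93,-242,-97,0,0,0,0.9,-109,-284,-97,0,0,0,0.9]
}}

```text
clock: 9.6
eef_pos: [554.2, -9.6, 129.0]
tcp_rot: [[-1.0, -0.001, -0.001], [-0.001, 1.0, 0.0], [0.001, 0.0, -1.0]]
force: [0.7, 0.4, -0.7]
opening: 0.309
```

{"api": "send_rows", "payload": {
  "commands": [-16,-42,0,0,0,0,0.9,-32,-84,0,0,0,0,0.9,-48,-126,0,0,0,0,0.9,-64,-168,0,0,0,0,0.9,-80,-210,0,0,0,0,0.9,-94,-245,0,0,0,0,0.9,-106,-275,0,0,0,0,0.9,-106,-275,0,0,0,0,0.9,-106,-275,0,0,0,0,0.9,-106,-275,0,0,0,0,0.9]
}}

```text
clock: 10.6
eef_pos: [660.4, -281.0, 128.5]
tcp_rot: [[-1.0, -0.002, -0.001], [-0.002, 1.0, 0.003], [0.001, 0.003, -1.0]]
force: [0.7, 0.7, -2.0]
opening: 0.307
```

{"api": "send_rows", "payload": {
  "commands": [0,0,0,0,0,0,0.9,0,0,0,0,0,0,0.9]
}}

```text
clock: 10.8
eef_pos: [660.7, -281.3, 129.5]
tcp_rot: [[-1.0, -0.002, 0.0], [-0.002, 1.0, 0.001], [-0.0, 0.001, -1.0]]
force: [-0.6, -1.3, -2.1]
opening: 0.307
```

```bash
python3 -c "
from h import *
rows((660.9,-283,38,90))
im=bot.grab_frame('wrist');cv2.imwrite('pics/w6.png',im)"
```

```text
t 10.8 p [ 660.7 -281.3  129.5] psi 90.13 F [-0.6 -1.3 -2.1] open 0.307 vmax 0.3
(660.9, -283, 38, 90) -> [-0.2, -1.8, 91.5] [0.001, 0.0, 0.002]
```

View pics/w6.png

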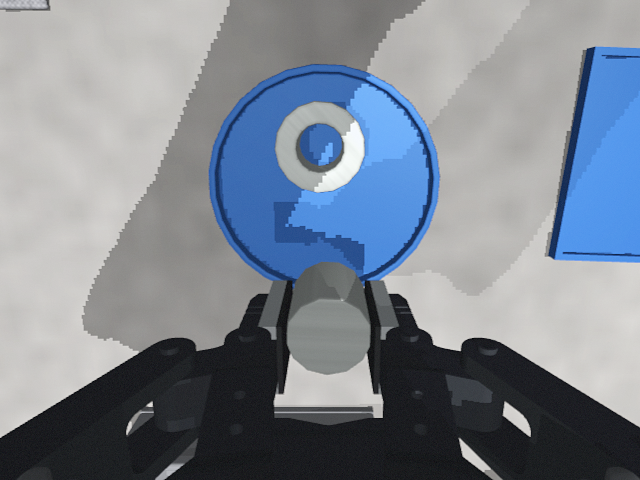

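{"api": "send_rows", "payload": {
  "commands": [0,-1,35,0,0,0,0.9,0,-1,65,0,0,0,0.9,0,-1,80,0,0,0,0.9,0,-1,88,0,0,0,0.9,0,-1,90,0,0,0,0.9,0,-1,91,0,0,0,0.9,0,-1,91,0,0,0,0.9,0,-1,91,0,0,0,0.5,0,-1,91,0,0,0,0.5,0,-1,91,0,0,0,0.5]
}}

```text
clock: 11.85
eef_pos: [661.0, -284.4, 39.3]
tcp_rot: [[-1.0, -0.0, 0.002], [-0.0, 1.0, -0.001], [-0.002, -0.001, -1.0]]
force: [-0.3, 0.7, -0.1]
opening: 0.498
```

```bash
python3 -c "
from h import *
rows((435,-269.6,130,86.1))
im=bot.grab_frame('wrist');cv2.imwrite('pics/w7.png',im)"
```

```text
t 11.85 p [ 661.  -284.4   39.3] psi 90.02 F [-0.3  0.7 -0.1] open 0.498 vmax 0.3
(435, -269.6, 130, 86.1) -> [225.8, 14.8, -91.1] [-0.001, 0.002, 0.068]
```

View pics/w7.png

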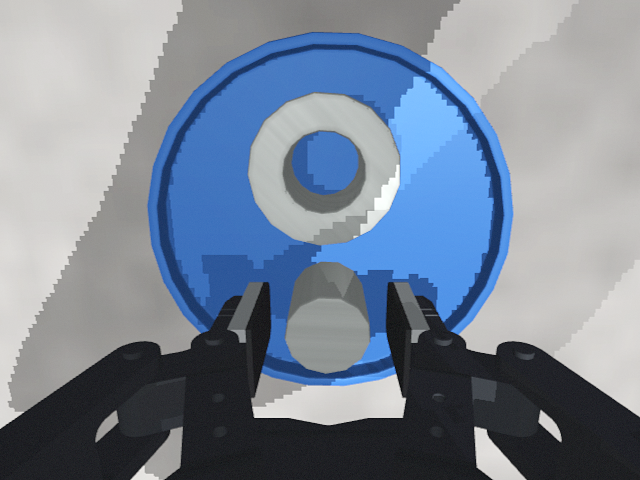

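Both are upright in the dish. Now up and over to the bar.

{"api": "send_rows", "payload": {
  "commands": [0,0,-15,0,0,0,0.5,0,0,-50,0,0,0,0.5,0,0,-91,0,0,0,0.5,40,3,-91,0,0,0.03,0.2,85,6,-91,0,0,0.068,0.2,130,9,-91,0,0,0.068,0.2,175,12,-91,0,0,0.068,0.2,210,15,-91,0,0,0.068,0.2,226,15,-91,0,0,0.068,0.2,226,15,-91,0,0,0.068,0.2]
}}

```text
clock: 12.9
eef_pos: [432.1, -270.0, 130.7]
tcp_rot: [[-0.997, 0.071, 0.001], [0.071, 0.997, 0.0], [-0.001, 0.0, -1.0]]
force: [0.5, -0.4, -0.3]
opening: 0.8
```

{"api": "send_rows", "payload": {
  "commands": [0,0,0,0,0,0,0.3,0,0,0,0,0,0,0.3,0,0,0,0,0,0,0.3]
}}

```text
clock: 13.2
eef_pos: [435.9, -269.0, 129.4]
tcp_rot: [[-0.998, 0.066, 0.001], [0.066, 0.998, -0.001], [-0.001, -0.0, -1.0]]
force: [0.9, 1.2, 0.5]
opening: 0.703
```

```bash
python3 -c "
from h import *
rows((435,-269.6,30,86.1))
c=bot.get_calibration('wrist');im=bot.grab_frame('wrist');cv2.imwrite('pics/w8.png',im)
a=np.radians(-3.9);u=np.array([np.cos(a),np.sin(a)]);v=np.array([-u[1],u[0]])
print([w2pix(c,[*(np.array([435,-269.6])+s*40*u+t*11*v),22]).round().tolist() for s in(1,-1) for t in (1,-1)])"
```

```text
t 13.2 p [ 435.9 -269.   129.4] psi 86.21 F [0.9 1.2 0.5] open 0.703 vmax 0.6
(435, -269.6, 30, 86.1) -> [1.0, -0.6, 99.4] [-0.0, 0.001, 0.002]
[[345.0, 301.0], [307.0, 301.0], [347.0, 165.0], [306.0, 165.0]]
```

View pics/w8.png

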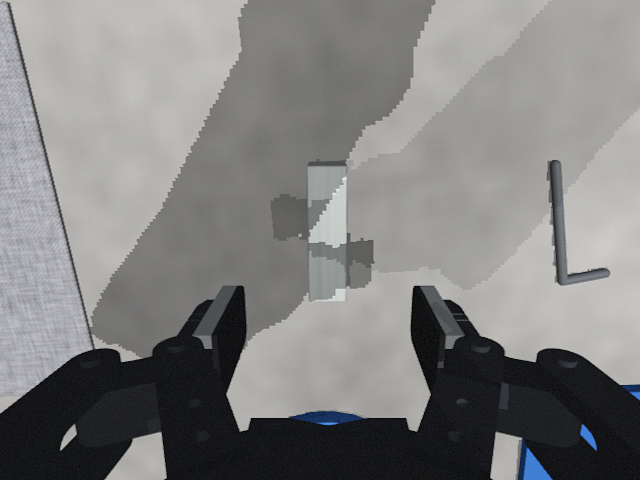

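{"api": "send_rows", "payload": {
  "commands": [1,0,35,0,0,0,0.3,1,0,65,0,0,0,0.3,1,0,87,0,0,0,0.3,1,0,96,0,0,0,0.3,1,0,99,0,0,0,0.3,1,0,99,0,0,0,0.3,1,0,99,0,0,0,0.9,1,0,99,0,0,0,0.9,1,0,99,0,0,0,0.9,1,0,99,0,0,0,0.9],
  "grip_force": 80
}}

```text
clock: 14.25
eef_pos: [434.2, -269.6, 31.6]
tcp_rot: [[-0.998, 0.068, 0.002], [0.068, 0.998, -0.001], [-0.002, -0.001, -1.0]]
force: [-0.9, 0.1, 6.1]
opening: 0.238
```

```bash
python3 -c "
from h import *
rows((435,-269.6,130,86.1),(609.5,286.1,130,78.65))"
```

```text
t 14.25 p [ 434.2 -269.6   31.6] psi 86.12 F [-0.9  0.1  6.1] open 0.238 vmax 0.1
(435, -269.6, 130, 86.1) -> [-1.0, -0.0, -98.4] [-0.001, 0.002, 0.0]
(609.5, 286.1, 130, 78.65) -> [-137.6, 566.2, -98.5] [-0.001, 0.002, 0.13]
```

{"api": "send_rows", "payload": {
  "commands": [0,0,-25,0,0,0,0.9,0,0,-60,0,0,0,0.9,0,0,-98,0,0,0,0.9,-8,33,-98,0,0,0.02,0.9,-18,75,-98,0,0,0.04,0.9,-28,117,-98,0,0,0.06,0.9,-39,160,-98,0,0,0.08,0.9,-49,202,-98,0,0,0.1,0.9,-60,245,-98,0,0,0.12,0.9,-70,287,-98,0,0,0.13,0.9]
}}

```text
clock: 15.25
eef_pos: [522.2, 14.5, 127.8]
tcp_rot: [[-0.98, 0.197, -0.001], [0.197, 0.98, 0.0], [0.001, -0.0, -1.0]]
force: [1.0, 0.2, -2.8]
opening: 0.232
```

```bash
python3 -c "
from h import *
rows((609.5,286.1,130,78.65))"
```

```text
t 15.25 p [522.2  14.5 127.8] psi 78.65 F [ 1.   0.2 -2.8] open 0.232 vmax 50.9
(609.5, 286.1, 130, 78.65) -> [-32.1, 283.5, -2.3] [-0.0, -0.001, -0.0]
```

{"api": "send_rows", "payload": {
  "commands": [-5,43,0,0,0,0,0.9,-10,86,0,0,0,0,0.9,-15,129,0,0,0,0,0.9,-20,172,0,0,0,0,0.9,-25,215,0,0,0,0,0.9,-29,250,0,0,0,0,0.9,-32,277,0,0,0,0,0.9,-32,277,0,0,0,0,0.9,-32,277,0,0,0,0,0.9,-32,277,0,0,0,0,0.9]
}}

```text
clock: 16.25
eef_pos: [608.2, 275.7, 127.5]
tcp_rot: [[-0.98, 0.198, -0.001], [0.198, 0.98, -0.002], [0.001, -0.003, -1.0]]
force: [-0.1, -0.4, -3.0]
opening: 0.232
```

{"api": "send_rows", "payload": {
  "commands": [0,0,0,0,0,0,0.9,0,0,0,0,0,0,0.9]
}}

```text
clock: 16.45
eef_pos: [608.6, 276.3, 128.4]
tcp_rot: [[-0.98, 0.198, -0.0], [0.198, 0.98, -0.001], [-0.0, -0.001, -1.0]]
force: [-0.1, -0.5, -3.3]
opening: 0.234
```

```bash
python3 -c "
from h import *
rows((609.5,286.1,36,78.65))
c=bot.get_calibration('wrist');im=bot.grab_frame('wrist');cv2.imwrite('pics/w9.png',im)
a=np.radians(-11.35);u=np.array([np.cos(a),np.sin(a)]);v=np.array([-u[1],u[0]])
print([w2pix(c,[*(np.array([609.5,286.1])+s*60*u+t*28*v),10]).round().tolist() for s in(1,-1) for t in (1,-1)])"
```

```text
t 16.45 p [608.6 276.3 128.4] psi 78.55 F [-0.1 -0.5 -3.3] open 0.234 vmax 0.4
(609.5, 286.1, 36, 78.65) -> [1.0, 9.8, 92.4] [-0.001, 0.0, -0.002]
[[388.0, 323.0], [298.0, 323.0], [396.0, 126.0], [294.0, 126.0]]
```

View pics/w9.png

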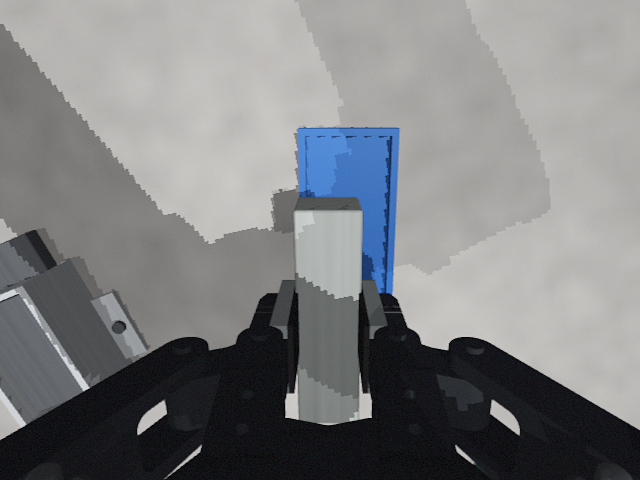

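{"api": "send_rows", "payload": {
  "commands": [1,11,30,0,0,0,0.9,1,11,60,0,0,0,0.9,1,11,78,0,0,0,0.9,1,11,86,0,0,0,0.9,1,11,90,0,0,0,0.9,1,11,92,0,0,0,0.9,1,11,92,0,0,0,0.9,1,11,92,0,0,0,0.9]
}}

```text
clock: 17.3
eef_pos: [610.6, 289.1, 37.7]
tcp_rot: [[-0.98, 0.197, 0.002], [0.197, 0.98, 0.001], [-0.002, 0.002, -1.0]]
force: [1.1, -0.3, -3.0]
opening: 0.231
```

```bash
python3 -c "
from h import *
rows((609.5,287,36,78.65))
c=bot.get_calibration('wrist');im=bot.grab_frame('wrist');cv2.imwrite('pics/w10.png',im)"
```

```text
t 17.3 p [610.6 289.1  37.7] psi 78.67 F [ 1.1 -0.3 -3. ] open 0.231 vmax 0.2
(609.5, 287, 36, 78.65) -> [0.6, -2.3, 1.7] [0.002, 0.002, 0.0]
```

View pics/w10.png

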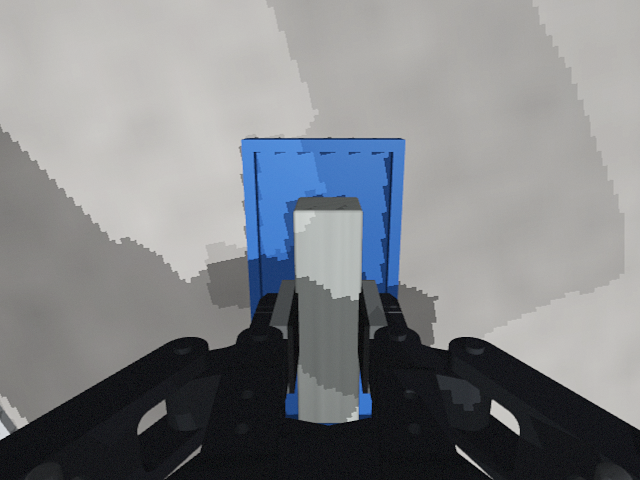

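{"api": "send_rows", "payload": {
  "commands": [0,-1,2,0,0,0,0.9,0,-1,2,0,0,0,0.9,0,-1,2,0,0,0,0.66,0,-1,2,0,0,0,0.64,0,-1,2,0,0,0,0.64,0,-1,-10,0,0,0,0.64]
}}

```text
clock: 17.95
eef_pos: [607.9, 287.1, 44.7]
tcp_rot: [[-0.98, 0.197, -0.004], [0.197, 0.98, -0.002], [0.004, -0.003, -1.0]]
force: [-0.5, 0.3, -0.2]
opening: 0.357
```

{"api": "send_rows", "payload": {
  "commands": [0,0,-40,0,0,0,0.5,0,0,-80,0,0,0,0.35,0,0,-80,0,0,0,0.35,0,0,-80,0,0,0,0.35]
}}

```text
clock: 18.35
eef_pos: [610.7, 288.3, 129.1]
tcp_rot: [[-0.98, 0.196, 0.004], [0.196, 0.981, 0.002], [-0.004, 0.003, -1.0]]
force: [0.6, -0.1, -0.6]
opening: 0.652
```

```bash
python3 -c "
from h import *
rows((585.3,86.3,130,101),)
im=bot.grab_frame('wrist');cv2.imwrite('pics/w11.png',im)"
```

```text
t 18.35 p [610.7 288.3 129.1] psi 78.67 F [ 0.6 -0.1 -0.6] open 0.652 vmax 3.2
(585.3, 86.3, 130, 101) -> [-14.8, -203.0, -1.5] [0.002, 0.004, -0.39]
```

View pics/w11.png

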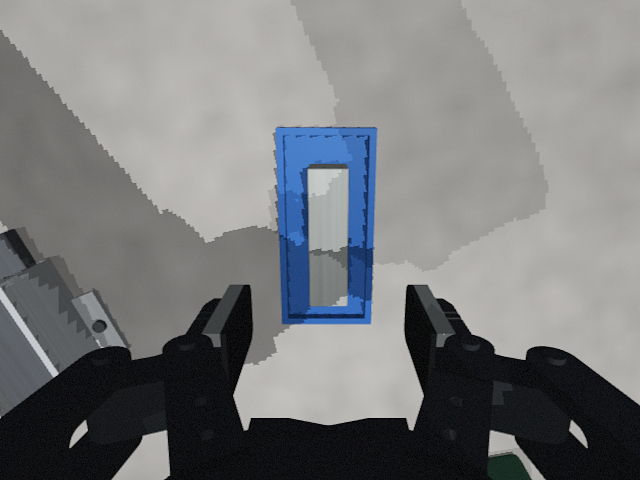

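{"api": "send_rows", "payload": {
  "commands": [-3,-40,0,0,0,-0.1,0.35,-6,-85,0,0,0,-0.2,0.35,-9,-130,0,0,0,-0.3,0.35,-12,-165,0,0,0,-0.39,0.35,-15,-190,-1,0,0,-0.39,0.35,-15,-201,-1,0,0,-0.39,0.35,-15,-201,-1,0,0,-0.39,0.35,-15,-201,-1,0,0,-0.39,0.35,-15,-201,-1,0,0,-0.39,0.35,-15,-201,-1,0,0,-0.39,0.35]
}}

```text
clock: 19.4
eef_pos: [584.6, 90.2, 127.0]
tcp_rot: [[-0.981, -0.194, -0.0], [-0.194, 0.981, 0.001], [0.0, 0.001, -1.0]]
force: [-0.5, -0.0, -0.7]
opening: 0.652
```

```bash
python3 -c "
from h import *
rows((585.3,86.3,28.5,101),)
c=bot.get_calibration('wrist');im=bot.grab_frame('wrist');cv2.imwrite('pics/w12.png',im)
def M(x,y,z,a=11):
    a=np.radians(a);return w2pix(c,(638.3+x*np.cos(a)-y*np.sin(a),96.7+x*np.sin(a)+y*np.cos(a),z)).round(1).tolist()
print([M(-64,20,14),M(-64,-20,14),M(-39.5,25.5,42),M(-39.5,-25.5,42)])"
```

```text
t 19.4 p [584.6  90.2 127. ] psi 101.21 F [-0.5 -0.  -0.7] open 0.652 vmax 0.5
(585.3, 86.3, 28.5, 101) -> [0.0, -4.1, 98.5] [0.001, -0.0, 0.004]
[[355.3, 217.9], [285.3, 217.7], [368.3, 276.5], [270.6, 276.2]]
```

View pics/w12.png

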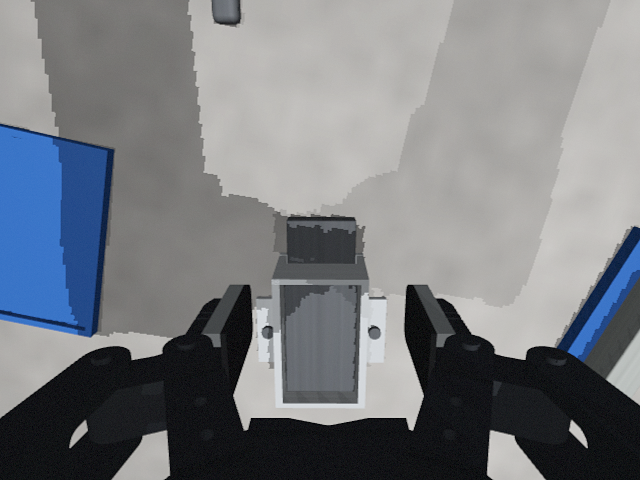

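{"api": "send_rows", "payload": {
  "commands": [0,-3.5,35,0,0,0,0.35,0,-3.5,65,0,0,0,0.35,0,-3.5,84,0,0,0,0.35,0,-3.5,94,0,0,0,0.35,0,-3.5,98,0,0,0,0.35,0,-3.5,99,0,0,0,0.35,0,-3.5,99,0,0,0,0.35,0,-3.5,99,0,0,0,0.35]
}}

```text
clock: 20.25
eef_pos: [586.3, 84.6, 29.5]
tcp_rot: [[-0.982, -0.191, 0.002], [-0.191, 0.982, 0.0], [-0.002, -0.0, -1.0]]
force: [0.2, 0.2, -0.0]
opening: 0.653
```

```bash
python3 -c "
from h import *
rows((585.3,86.3,28,101),)
im=bot.grab_frame('wrist');cv2.imwrite('pics/w13.png',im)
im=bot.grab_frame('scene');crop(im,300,150,200,150,4,'pics/s13.png')"
```

```text
t 20.25 p [586.3  84.6  29.5] psi 101.02 F [ 0.2  0.2 -0. ] open 0.653 vmax 0.3
(585.3, 86.3, 28, 101) -> [0.7, 1.9, 1.5] [-0.0, 0.002, 0.0]
```

View pics/w13.png

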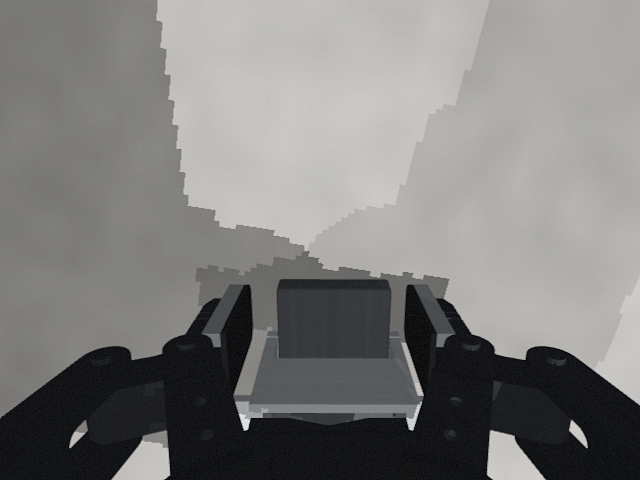

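View pics/s13.png

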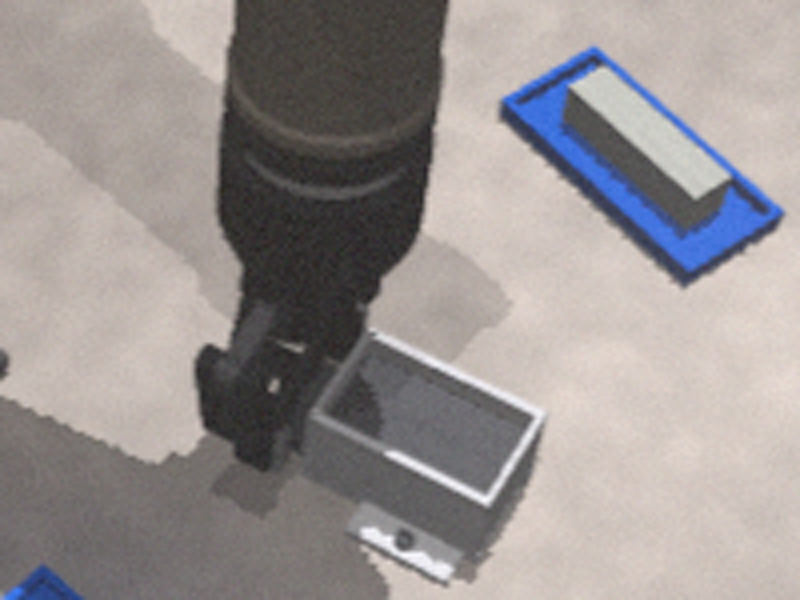

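{"api": "send_rows", "payload": {
  "commands": [1,2,2,0,0,0,0.35,1,2,2,0,0,0,0.35,1,2,2,0,0,0,0.9,1,2,2,0,0,0,0.9,1,2,2,0,0,0,0.9,1,2,2,0,0,0,0.9],
  "grip_force": 80
}}

```text
clock: 20.95
eef_pos: [583.9, 86.3, 26.8]
tcp_rot: [[-0.982, -0.191, -0.0], [-0.191, 0.982, 0.0], [0.0, 0.0, -1.0]]
force: [-2.2, 0.4, 5.4]
opening: 0.443
```

```bash
python3 -c "
from h import *
rows((585.3,86.3,28,101),)
im=bot.grab_frame('wrist');cv2.imwrite('pics/w14.png',im)"
```

```text
t 20.95 p [583.9  86.3  26.8] psi 101.02 F [-2.2  0.4  5.4] open 0.443 vmax 0.1
(585.3, 86.3, 28, 101) -> [-1.4, -0.2, -1.2] [0.0, -0.0, 0.0]
```

View pics/w14.png

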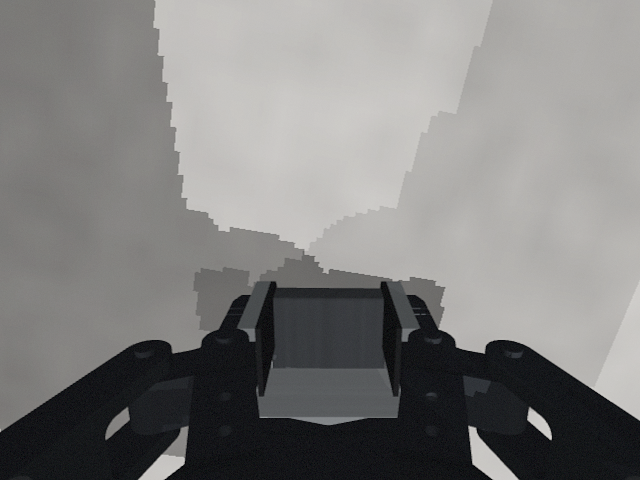

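{"api": "send_rows", "payload": {
  "commands": [4,0,0,0,0,0,0.9,9,0,0,0,0,0,0.9,15,0,0,0,0,0,0.9,22,0,0,0,0,0,0.9,29,0,0,0,0,0,0.9,36,0,0,0,0,0,0.9,43,0,0,0,0,0,0.9,50,0,0,0,0,0,0.9,58,0,0,0,0,0,0.9,66,0,0,0,0,0,0.9]
}}

```text
clock: 22.0
eef_pos: [517.1, 73.2, 25.5]
tcp_rot: [[-0.982, -0.191, -0.003], [-0.191, 0.982, -0.001], [0.003, 0.0, -1.0]]
force: [0.2, 0.3, -1.2]
opening: 0.444
```

```bash
python3 -c "
from h import *
rows((585.3,86.3,28,101),)
im=bot.grab_frame('wrist');cv2.imwrite('pics/w15.png',im)
im=bot.grab_frame('scene');crop(im,300,150,200,150,4,'pics/s15.png')"
```

```text
t 22.0 p [517.1  73.2  25.5] psi 101.02 F [ 0.2  0.3 -1.2] open 0.444 vmax 12.4
(585.3, 86.3, 28, 101) -> [-69.5, -0.1, -2.7] [0.0, -0.003, 0.0]
```

View pics/w15.png

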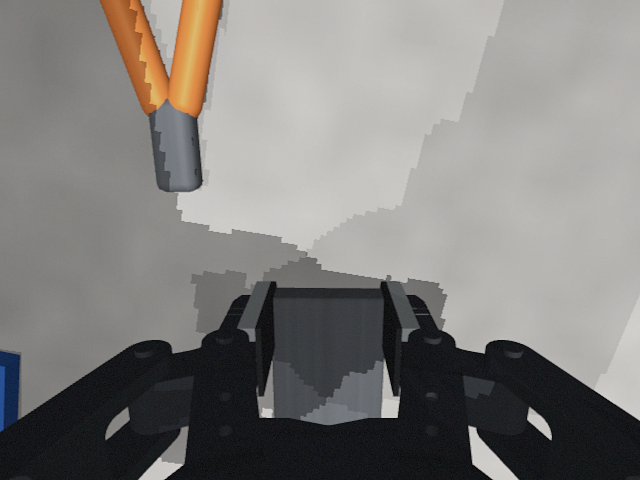

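View pics/s15.png

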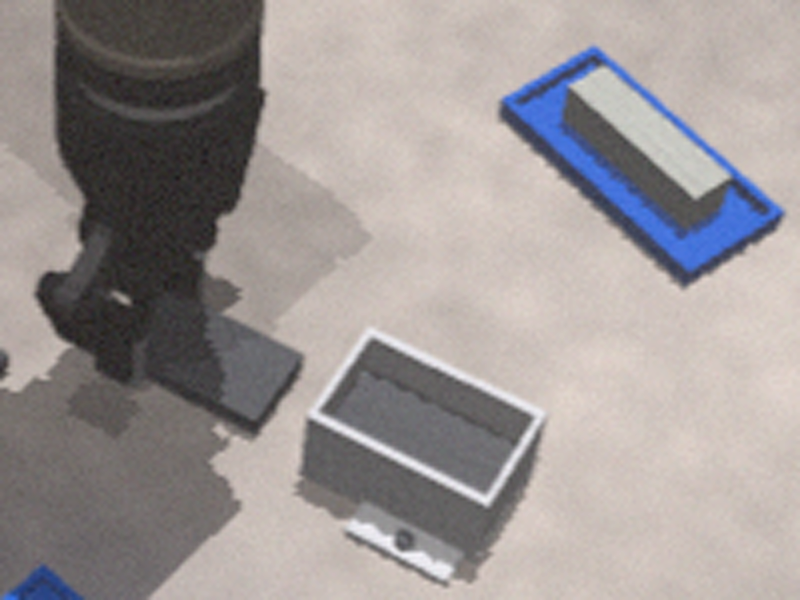

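{"api": "send_rows", "payload": {
  "commands": [0,0,0,0,0,0,0.9,0,0,-15,0,0,0,0.9,0,0,-45,0,0,0,0.9,0,0,-75,0,0,0,0.9,0,0,-100,0,0,0,0.9,0,0,-100,0,0,0,0.9,0,0,-100,0,0,0,0.9]
}}

```text
clock: 22.8
eef_pos: [519.6, 73.6, 126.6]
tcp_rot: [[-0.982, -0.191, 0.001], [-0.191, 0.982, 0.0], [-0.001, 0.0, -1.0]]
force: [-0.4, -0.6, -1.5]
opening: 0.44
```

```bash
python3 -c "
from h import *
rows((593,-91.4,125,88.15),)
im=bot.grab_frame('scene');crop(im,300,100,200,150,4,'pics/s16.png')"
```

```text
t 22.8 p [519.6  73.6 126.6] psi 101.02 F [-0.4 -0.6 -1.5] open 0.44 vmax 2.1
(593, -91.4, 125, 88.15) -> [-40.5, -176.0, 1.6] [0.0, 0.001, 0.225]
```

View pics/s16.png

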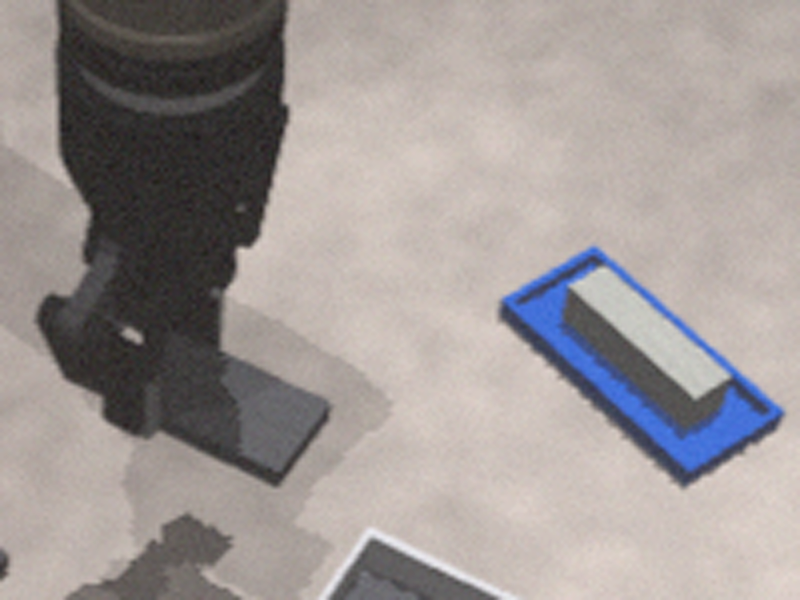

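Plate held level. Move to the wide tray.

{"api": "send_rows", "payload": {
  "commands": [-8,-35,0,0,0,0.05,0.9,-17,-75,0,0,0,0.1,0.9,-26,-115,0,0,0,0.16,0.9,-34,-150,0,0,0,0.225,0.9,-41,-176,0,0,0,0.225,0.9,-41,-176,0,0,0,0.225,0.9,-41,-176,0,0,0,0.225,0.9,-41,-176,0,0,0,0.225,0.9,-41,-176,0,0,0,0.225,0.9,-41,-176,0,0,0,0.225,0.9]
}}

```text
clock: 23.85
eef_pos: [592.8, -89.7, 126.1]
tcp_rot: [[-1.0, 0.03, -0.0], [0.03, 1.0, 0.001], [0.0, 0.001, -1.0]]
force: [-0.6, -0.5, -1.1]
opening: 0.44
```

```bash
python3 -c "
from h import *
rows((593,-91.4,28,88.15),)
im=bot.grab_frame('wrist');cv2.imwrite('pics/w17.png',im)"
```

```text
t 23.85 p [592.8 -89.7 126.1] psi 88.26 F [-0.6 -0.5 -1.1] open 0.44 vmax 0.4
(593, -91.4, 28, 88.15) -> [-0.3, -1.8, 98.1] [0.001, -0.0, 0.002]
```

View pics/w17.png

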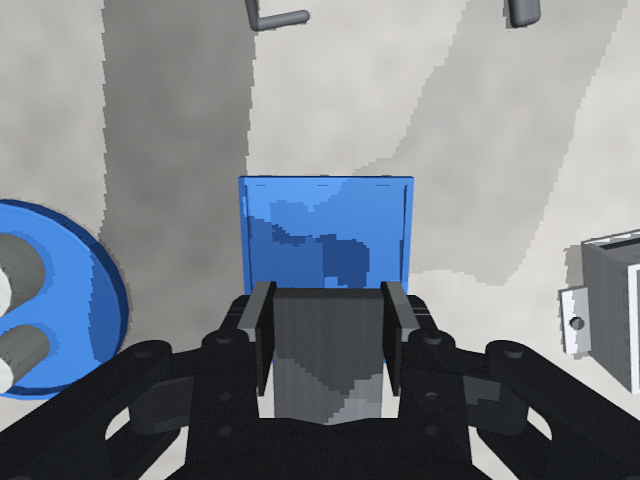

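{"api": "send_rows", "payload": {
  "commands": [0,-1,30,0,0,0,0.9,0,-1,60,0,0,0,0.9,0,-1,80,0,0,0,0.9,0,-1,90,0,0,0,0.9,0,-1,95,0,0,0,0.9,0,-1,97,0,0,0,0.9,0,-1,97,0,0,0,0.9,0,-1,97,0,0,0,0.9]
}}

```text
clock: 24.7
eef_pos: [594.0, -92.6, 30.5]
tcp_rot: [[-0.999, 0.033, 0.002], [0.033, 0.999, -0.0], [-0.002, -0.0, -1.0]]
force: [0.4, 0.0, -1.1]
opening: 0.442
```

```bash
python3 -c "
from h import *
rows((593,-91.4,27,88.15),)
im=bot.grab_frame('wrist');cv2.imwrite('pics/w18.png',im)"
```

```text
t 24.7 p [594.  -92.6  30.5] psi 88.13 F [ 0.4  0.  -1.1] open 0.442 vmax 0.2
(593, -91.4, 27, 88.15) -> [1.0, 1.1, 3.5] [-0.0, 0.002, -0.0]
```

View pics/w18.png

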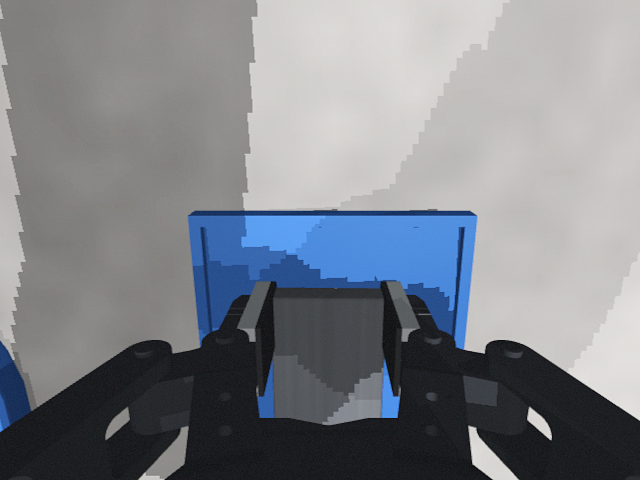

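Centred in the tray, about 3 mm above the floor. Lower gently, release a little.

{"api": "send_rows", "payload": {
  "commands": [0,0,2,0,0,0,0.9,0,0,3,0,0,0,0.9,0,0,3,0,0,0,0.9,0,0,3,0,0,0,0.9]
}}

```text
clock: 25.15
eef_pos: [593.9, -92.5, 28.2]
tcp_rot: [[-0.999, 0.033, 0.002], [0.033, 0.999, 0.0], [-0.002, 0.0, -1.0]]
force: [-1.4, -0.5, 6.6]
opening: 0.438
```

{"api": "send_rows", "payload": {
  "commands": [0,0,0,0,0,0,0.52,0,0,0,0,0,0,0.45,0,0,0,0,0,0,0.45,0,0,0,0,0,0,0.45]
}}

```text
clock: 25.55
eef_pos: [593.4, -92.5, 26.7]
tcp_rot: [[-0.999, 0.033, 0.001], [0.033, 0.999, -0.0], [-0.001, -0.0, -1.0]]
force: [-1.1, 0.3, 3.6]
opening: 0.55
```

{"api": "send_rows", "payload": {
  "commands": [0,0,-8,0,0,0,0.45,0,0,-30,0,0,0,0.45,0,0,-70,0,0,0,0.45,0,0,-110,0,0,0,0.45,0,0,-150,0,0,0,0.45,0,0,-180,0,0,0,0.45,0,0,-180,0,0,0,0.45]
}}

```text
clock: 26.25
eef_pos: [596.0, -93.2, 212.1]
tcp_rot: [[-0.999, 0.033, 0.011], [0.033, 0.999, -0.001], [-0.011, -0.001, -1.0]]
force: [0.5, -1.1, -0.2]
opening: 0.55
```

```bash
python3 -c "
from h import *
rows((593,-91.4,27,88.15),)
cv2.imwrite('pics/w19.png',bot.grab_frame('wrist'));cv2.imwrite('pics/s19.png',bot.grab_frame('scene'));cv2.imwrite('pics/t19.png',bot.grab_frame('top'))"
```

```text
t 26.25 p [596.  -93.2 212.1] psi 88.12 F [ 0.5 -1.1 -0.2] open 0.55 vmax 4.9
(593, -91.4, 27, 88.15) -> [5.0, 1.9, 185.1] [-0.001, 0.011, -0.001]
```

View pics/w19.png

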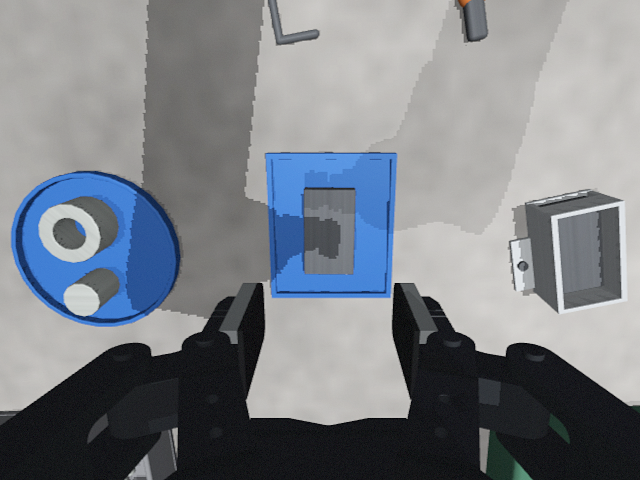

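View pics/s19.png

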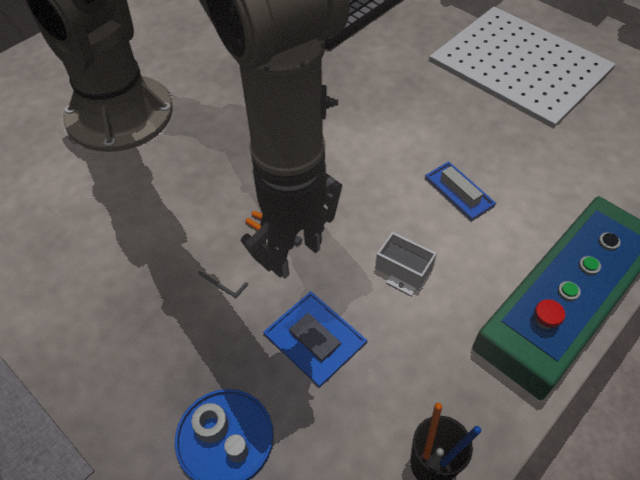

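{"api": "send_rows", "payload": {
  "commands": [0,0,0,0,0,0,0.45,0,0,0,0,0,0,0.45,0,0,0,0,0,0,0.45]
}}

```text
clock: 26.7
eef_pos: [592.4, -92.3, 205.1]
tcp_rot: [[-0.999, 0.033, -0.002], [0.033, 0.999, 0.0], [0.002, 0.0, -1.0]]
force: [0.4, 0.5, 0.1]
opening: 0.549
```

```bash
python3 -c "
from h import *
im=bot.grab_frame('scene');crop(im,360,210,100,100,6,'pics/m.png')
s=bot.get_state();print(s['clock'],abs(s['joint_vel']).max())"
```

```text
26.75 0.3928786622779555
```

View pics/m.png

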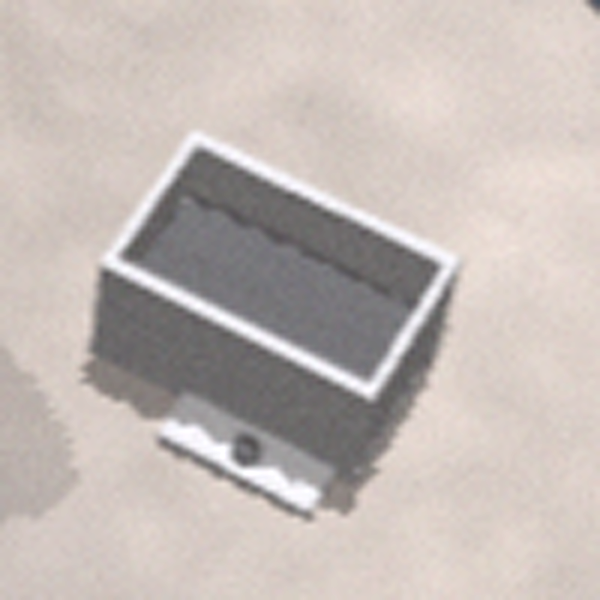

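The stack is flat, about one plate lower, and nothing sticks out of the slot. Handing in.

```bash
python3 -c "
from bench import bot
print(bot.hand_in())"
```

```text
the job is handed in; nothing more can be done
None
```

The batch is made up and handed in at about 27 s, well under the 102 s limit. I worked in the order you listed:

1. **Bushing and slug:** both stand upright in the round dish, side by side and clear of the rim.
2. **Bar:** it lies lengthwise in the narrow tray, on the floor and inside the walls.
3. **Plate:** I drew the bottom plate about 66 mm straight out through the slot. It lies flat near the centre of the wide tray.

The last wrist and scene pictures show every piece inside its tray, with nothing propped on a rim. The magazine's top plate lies flat and visibly lower, with nothing sticking out of the slot. I judged that by eye and did not measure its height. The second plate underneath can't be seen.

At hand-in the gripper was about 200 mm up, clear of everything and still. The forces reported at the end of each move never passed about 7 N.

Two small disagreements came up, and neither affected the result:
- The two fixed cameras differed by 1–3 mm, so I averaged them. The wrist camera then agreed within about 2 mm.
- On several descents the arm stopped 1–3 mm higher than commanded. I lowered the bar and the plate a little further before releasing them.

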